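# Set the polarizer ring of the inspection light base

### The job

Zero the polarizer on the round light base and then set it: with the fingertips push the upright pin of its lever clockwise (seen from above) all the way to the end stop, then push it back round until the lever points at the one long mark on the scale, and leave it there. Only push, gently: do not grip the lever or lift the polarizer out of its seat, and leave the small finger ring on the glass and the other things on the bench where they are.

Things in the scene. Friction and masses are not known exactly. Their poses are not given: they have to be found in the camera images.
- base: Round white light base, fixed, 236 mm in diameter, 40 mm high, opal glass disc (80 mm across, top 52 mm above the bench) in the middle. Two rubber-sleeved stop posts (6 mm thick, tops 58 mm above the bench, 64 mm from the axis) limit the lever arm. Origin: centre of its underside, on the ring's vertical axis, at bench height. Its own -x (roughly towards the robot) is mid-travel of the lever.
- scale: Round white scale plate, 226 mm in diameter, fixed on the base, same axis; top 43 mm above the bench. Origin on the axis. Short black ticks (8 mm) every 10 degrees round the rim and one long black mark, a radial line 4 mm wide from the ring to the rim (61 to 111 mm from the axis). The long mark lies along the plate's own -x from the axis, always within the lever's travel.
- polarizer (a joint): Angle (rad) of the black polarizer ring and its lever about the vertical axis. 0: lever along the base's own -x; positive is counterclockwise seen from above. Travel -1.0 (clockwise end stop, springy: about 2 N per mm at the pin) to +1.0. It stays where it is left; pushing the pin takes about 2.5 N. The lever points at the long mark when this angle equals the yaw of the scale minus the yaw of the base.
- pin_top (a point): Centre of the top of the upright round dark steel pin on the lever, the thing to push: 10 mm in diameter, 80 mm from the ring's axis, top 92 mm above the bench, foot on the arm.
- pointer (a point): Pointed tip of the lever: a flat dark steel arm 8 mm wide, top 56 mm above the bench, from the black ring (116 mm outside diameter, top 57 mm above the bench, 0.25 kg, loose in its seat) out over the scale to this tip, 92 mm from the axis, 53 mm above the bench.
- wedding_ring: Small plain metal finger ring lying on the glass, 24 mm across, 7 mm high (top 59 mm above the bench), loose; leave alone. Origin: centre of its underside.
- work_block: Blue work block 70 x 55 x 36 mm with a steel disc on top (42 mm high in all), loose, beside the base; leave alone. Origin: centre of its underside.
- jar: Amber jar with a black cap, 48 mm across, 62 mm high, loose, beside the base; leave alone. Origin: centre of its underside.
- mandrel: Tapered steel ring mandrel standing on a 54 mm foot, 95 mm high, loose, beyond the base; leave alone. Origin: centre of its underside.
There are look-alikes about, which are no part of the job. Of the things like the base, leave any that is turquoise or yellow; of the rest the larger one is meant.

How it is judged:
On the way, in this order (a step that is already met when the one before it is completed fails the run):
1. the lever has been pushed to the clockwise end stop (within 0.08 rad) (value of joint polarizer below -0.92 rad), for 0.1 s.
2. the lever has been pushed back to the long mark (y of pin_top in the frame of scale between -0.005 and 0.005 m and x of pin_top in the frame of scale below -0.05 m), for 0.2 s.
At the end, for the whole second after the job is handed in: After having been at the clockwise end stop, the lever stands still at the long mark: its pin is within 5 mm of the mark's centre line, sideways, and the ring is down in its seat (all of step 2 and velocity of joint polarizer between -0.03 and 0.03 rad/s and height (world z) of pin_top below 0.095 m); the robot touches nothing.
It fails at once if the finger ring on the glass is shifted by more than 8 mm (distance of wedding_ring from where it was at the start of the episode above 0.008 m).
It fails at once if the work block, the jar or the mandrel is shifted by more than 15 mm (distance of any of work_block, jar, mandrel from where it was at the start of the episode above 0.015 m).
It fails at once if the polarizer ring is lifted out of its seat (pin raised by more than 5 mm) (height (world z) of pin_top above 0.097 m).
It fails at once if the lever is gripped or shoved hard (more than 25 N between the fingers and the ring with its lever) (contact force between the fingers and polarizer above 25 N).
It also fails if it takes over 53 s, if anything falls off the work surface, if the arm or the gripper's body presses on something with over 40 N, if the wrist force passes 120 N, or if a joint passes its speed limit or range.

### The arm

A 7-joint arm with a two-finger parallel gripper is mounted at the origin on the work surface. World frame = base frame: x ahead of the robot, y to its left, z up, the work surface at z = 0. Lengths are in m, angles in rad, forces in N, time in s.
With the tool pointing down it reaches from about 0.35 to 0.9 m from the base axis. Payload 19.9 kg.
Tool frame: the origin (TCP) lies between the finger pads; the fingertips stand 19 mm ahead of it and the grasp point (between the pads) is the TCP; z points along the fingers, y is the direction in which the jaws open and shut (so a half turn about z gives the same grasp; the last joint's range is limited). The gripper opens to 94 mm and grips with 3 to 60 N. Pads are 16 mm wide; open, the fingers measure 119 mm over their backs; the gripper's body (75 mm by 177 mm) begins 78 mm behind the grasp point.
Start: joints at [1.202, 0.417, -0.01, 1.614, 0.005, 1.111, -0.053], TCP at [0.201, -0.592, 0.224] pointing down, gripper open.
Joint ranges: [-2.81, 2.81], [-0.39, 2.02], [-1.27, 1.25], [0.06, 2.57], [-1.19, 4.33], [0.19, 2], [-2.82, 2.82]. Speed limits (rad/s): [1.89, 1.89, 2.39, 2.39, 3.01, 3.01, 3.01].

### API

Orientations are given as a 3x3 rotation matrix whose columns are the frame's x, y, z axes.
In Python, from rig import robot gives the robot as it stands. Calls block until the motion is done:
- robot.move_ptp(position, orientation): joint-space move of the TCP to a pose.
- robot.move_linear(position, velocity=0.15, frame=None, threshold=None): straight line of the TCP; frame=None keeps the orientation; velocity is the mean speed in m/s. With threshold (N) it stops when the force on the tool has changed by that much, and returns True; else False.
- robot.goto_joints(angles): joint-space move.
- robot.gripper_to(opening): finger opening in m; the grip force is fixed at half the most; returns when the fingers have stopped.
- robot.pause(seconds).
- robot.ik(position, orientation): joint angles nearest the present ones, or None.
- robot.get_state(): the state.
- robot.grab_frame(name): name is "side" or "top" or "wrist"; returns the picture (420x560x3 uint8, red, green, blue); there is no depth.
- robot.camera_info(name): a dict with "fx", "fy", "cx", "cy" (pixels), "dist" ([k1, k2, p1, p2, k3] as OpenCV has them; the pictures are not rectified), "rvec" (rotation vector, rad) and "tvec" (3), from world to camera coordinates, as OpenCV has them. Camera axes: x right, y down, z forward; pixel columns grow to the right and rows downward; lengths in m; the calibration is good to about 2 mm. A picture is of the moment at which its call begins: read the wrist's pose just before it. camera_info takes no time and is no camera call; for the wrist camera it gives the pose at the moment of the call.
A pose or a line that the arm cannot do raises robot.PlanningError and nothing moves.
- robot.sign_off(): hands the job in, once; it reports no verdict.
The state is a dict: "time": time; "qpos": joint angles; "joint_vel": joint speeds; "effort": joint torques, N m; "ee_pos": TCP position; "tool_rot": TCP orientation; "force": force on the tool from outside, world axes, zero at the start; "moment": the same for the moment, N m; "opening": finger opening in m.
Only numpy, scipy, OpenCV 4.12 (cv2) and the standard library are available. Lean on these libraries where they do the work, as an engineer would, in place of code of your own. Each camera call takes 0.05 s, during which the arm holds its last target. There are 200 camera calls.

## Working session

There is one attempt and no reset: what is moved stays moved. The work goes in short steps, each a Python script; the robot and the scene stay as the last script left them, time stands still between calls to the robot, and variables do not carry over. Pictures are saved under pics/ and viewed, about 8 in all and at most 12, crops included, and the job is handed in when it is done.

```bash
mkdir -p pics; ls; python3 - <<'E'
from rig import robot
import cv2,numpy as np
for n in("top","side"):
    f=robot.grab_frame(n);cv2.imwrite(f"pics/{n}0.png",cv2.cvtColor(f,cv2.COLOR_RGB2BGR))
    i=robot.camera_info(n);print(n,{k:np.round(v,4).tolist() for k,v in i.items()})
    R=cv2.Rodrigues(np.array(i["rvec"],float))[0];print(-R.T@np.array(i["tvec"]).ravel())
E
```

```text
pics
top {'fx': 398.3786, 'fy': 398.3786, 'cx': 270.3475, 'cy': 204.9024, 'dist': [-0.0366, 0.0, 0.0, 0.0, 0.0], 'rvec': [2.1282, -2.1319, 0.1604], 'tvec': [0.0512, 0.5276, 0.9014]}
[0.37379007 0.03788946 0.97581996]
side {'fx': 542.7835, 'fy': 542.7835, 'cx': 277.2668, 'cy': 215.3367, 'dist': [-0.1037, 0.0, 0.0, 0.0, 0.0], 'rvec': [0.9515, -2.4467, 1.1014], 'tvec': [0.4242, 0.2574, 0.9775]}
[-0.06241804  0.70149082  0.84008612]
```

View pics/top0.png

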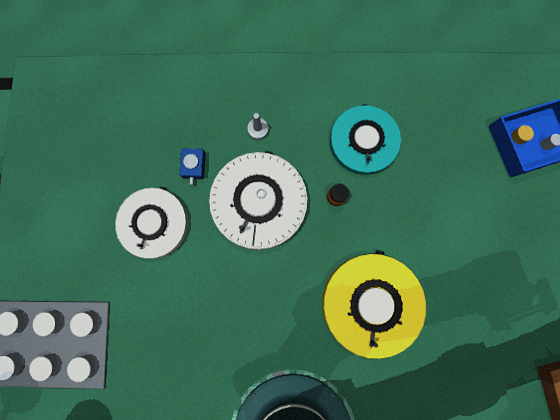

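View pics/side0.png

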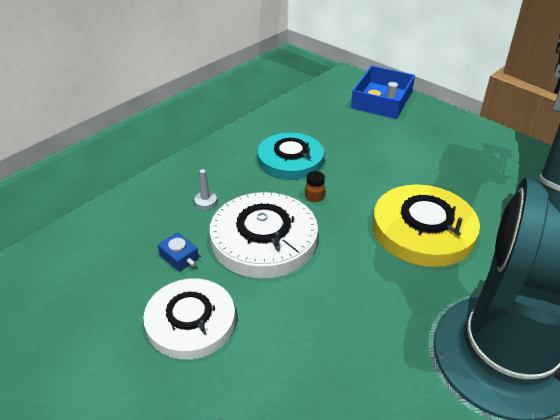

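Candidates in the top view: large white base with a scale (259,200), small white (151,222), turquoise (366,138) and yellow (375,305). By the description it is the one at (259,200). I'll check it in a close crop and measure it.

```bash
cat > h.py <<'E'
from rig import robot
import cv2,numpy as np
def ray(i,px,z):
    K=np.array([[i["fx"],0,i["cx"]],[0,i["fy"],i["cy"]],[0,0,1.]])
    u=cv2.undistortPoints(np.array(px,float).reshape(-1,1,2),K,np.array(i["dist"],float)).reshape(-1,2)
    R=cv2.Rodrigues(np.array(i["rvec"],float))[0];c=-R.T@np.array(i["tvec"],float).ravel()
    d=np.c_[u,np.ones(len(u))]@R
    return c+d*((z-c[2])/d[:,2])[:,None]
def circ(p):
    A=np.c_[2*p[:,:2],np.ones(len(p))];s=np.linalg.lstsq(A,(p[:,:2]**2).sum(1),rcond=None)[0]
    return s[:2],np.sqrt(s[2]+s[0]**2+s[1]**2)
def save(n,img,box=None,k=1):
    if box: x0,y0,x1,y1=box; img=img[y0:y1,x0:x1]
    cv2.imwrite(f"pics/{n}.png",cv2.resize(cv2.cvtColor(img,cv2.COLOR_RGB2BGR),None,fx=k,fy=k,interpolation=cv2.INTER_CUBIC))
E
python3 - <<'E'
from h import *
i=robot.camera_info("top");f=cv2.cvtColor(cv2.imread("pics/top0.png"),cv2.COLOR_BGR2RGB)
save("c0",f,(199,140,319,260),5)
m=((f.min(2)>120)*255).astype(np.uint8)
n,l,s,c=cv2.connectedComponentsWithStats(m)
k=l[170,259];print(s[k])
cs,_=cv2.findContours((l==k).astype(np.uint8),cv2.RETR_EXTERNAL,cv2.CHAIN_APPROX_NONE)
h=cv2.convexHull(max(cs,key=cv2.contourArea)).reshape(-1,2)
print(circ(ray(i,h,.042)))
E
```

```text
[ 209  152   98   97 5413]
(array([0.54158839, 0.08025022]), np.float64(0.11685505526440824))
```

View pics/c0.png

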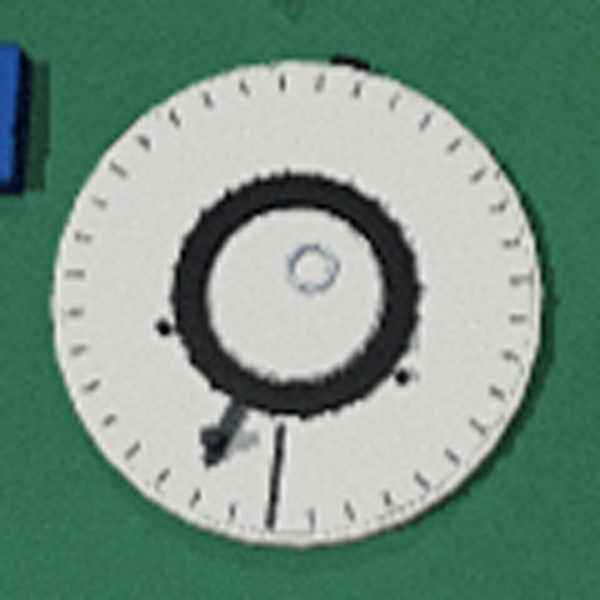

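The crop confirms it: scale ticks, finger ring on the glass at (311,268), pin near (212,437), long mark from (281,425) to (270,527), and stop posts at (165,327) and (402,377). Next I'll compute the angles and take a wrist look from above.

```bash
python3 - <<'E'
from h import *
i=robot.camera_info("top");C=np.array([.5416,.0803])
f=lambda u,v:((u+.5)/5-.5+199,(v+.5)/5-.5+140)
for n,p,z in[("pin",(212,437),.092),("post",(165,327),.058),("post",(402,377),.058),("markin",(281,425),.043),("markout",(270,527),.043),("tip",(209,464),.053)]:
    q=ray(i,[f(*p)],z)[0,:2]-C;print(n,q,np.hypot(*q),"angle from -x",np.arctan2(-q[1],-q[0]))
R=np.array([[1,0,0],[0,-1,0],[0,0,-1.]])
s=robot.get_state();print(s["tool_rot"],s["time"])
for R in (np.array([[0,1,0],[1,0,0],[0,0,-1.]]),np.array([[0,-1,0],[-1,0,0],[0,0,-1.]]),np.diag([1,-1,-1.]),np.diag([-1,1,-1.])):
    print(robot.ik([.5416,.0803,.30],R))
E
```

```text
pin [-0.07172687  0.03485377] 0.07974665981912597 angle from -x -0.45232307433064606
post [-0.01630277  0.06042662] 0.06258719104764245 angle from -x -1.307275956467112
post [-0.04018193 -0.05031717] 0.06439258481278946 angle from -x 0.8969262110929568
markin [-0.06078118  0.00664545] 0.061143389287624327 angle from -x -0.10890140259645507
markout [-0.10871397  0.01152723] 0.10932339567886189 angle from -x -0.10563793263899095
tip [-0.08009607  0.03952104] 0.08931569242200506 angle from -x -0.45837015139461446
[[ 9.47060452e-01  3.21055032e-01 -4.07551467e-04]
 [ 3.21055284e-01 -9.47059927e-01  9.99240277e-04]
 [-6.51645443e-05 -1.07718750e-03 -9.99999418e-01]] 0.1
[ 0.46245877  0.30189629 -0.81451225  1.69360277  0.2302649   1.24563999
 -0.40367816]
[ 0.64534547  0.38682827 -1.08261803  1.68895701  0.35499801  1.28191517
  2.63157228]
[ 0.44053709  0.29513305 -0.785127    1.69420905  0.21892587  1.24301586
 -1.96480159]
[ 0.58771508  0.35277107 -0.99214245  1.69033573  0.30801767  1.26661156
  1.10082603]
```

```bash
cat >> h.py <<'E'
C=np.array([.5416,.0803])
def pose(a,z,r=.08):
    p=[C[0]-r*np.cos(a),C[1]-r*np.sin(a),z]
    x=[-np.sin(a),np.cos(a),0];y=[np.cos(a),np.sin(a),0]
    return p,np.c_[x,y,[0,0,-1.]]
E
python3 - <<'E'
from h import *
robot.gripper_to(0.0)
robot.move_ptp(*pose(-.15,.26))
i=robot.camera_info("wrist");f=robot.grab_frame("wrist");save("w0",f)
np.savez("w0.npz",f=f,**{k:np.array(v) for k,v in i.items()})
s=robot.get_state();print(s["time"],s["opening"],s["ee_pos"],s["force"])
E
```

```text
4.1583 0.0005819708403944416 [0.46271446 0.09160869 0.25992265] [ 0.39701805 -0.56577858 -0.4486852 ]
```

View pics/w0.png

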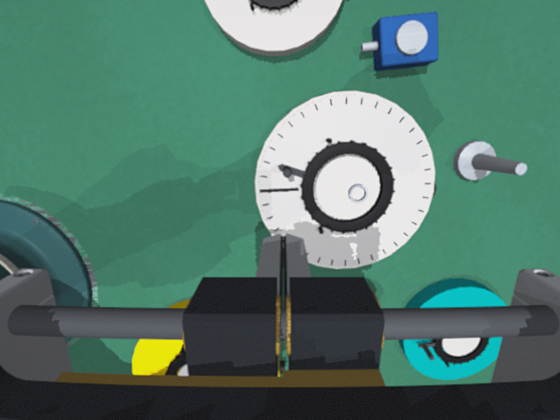

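The wrist view shows the plate around (346,180), the mark from (261,190) to (298,190), the lever with its pin near (286,170), and the closed fingertip at (285,238). I'll measure from it, then make the clockwise push.

```bash
python3 - <<'E'
from h import *
d=np.load("w0.npz");f=d["f"];i={k:d[k] for k in d.files if k!="f"}
m=((f.min(2)>125)&(np.ptp(f.astype(int),axis=2)<40)).astype(np.uint8); m[236:]=0
n,l,s,c=cv2.connectedComponentsWithStats(m);k=l[110,346]
cs,_=cv2.findContours((l==k).astype(np.uint8),cv2.RETR_EXTERNAL,cv2.CHAIN_APPROX_NONE)
h=cv2.convexHull(max(cs,key=cv2.contourArea)).reshape(-1,2);h=h[h[:,1]<230]
print(circ(ray(i,h,.042)))
for n_,p,z in[("markin",(298,189.5),.043),("markout",(261,190.5),.043),("pin",(286,170),.092),("post",(329,140),.058)]:
    q=ray(i,[p],z)[0,:2]-C;print(n_,q,np.hypot(*q),np.arctan2(-q[1],-q[0]))
save("w0c",f,(245,125,345,200),8)
E
```

```text
(array([0.54193811, 0.08141663]), np.float64(0.11660995038169052))
markin [-0.05996931  0.00584919] 0.06025388919594189 -0.09722877298989151
markout [-0.10709267  0.01173733] 0.10773395663331087 -0.10916407748206716
pin [-0.0709645   0.03974415] 0.08133608025158591 -0.5105314933939168
post [-0.01568044  0.06265279] 0.06458520711833504 -1.3255586516617595
```

View pics/w0c.png

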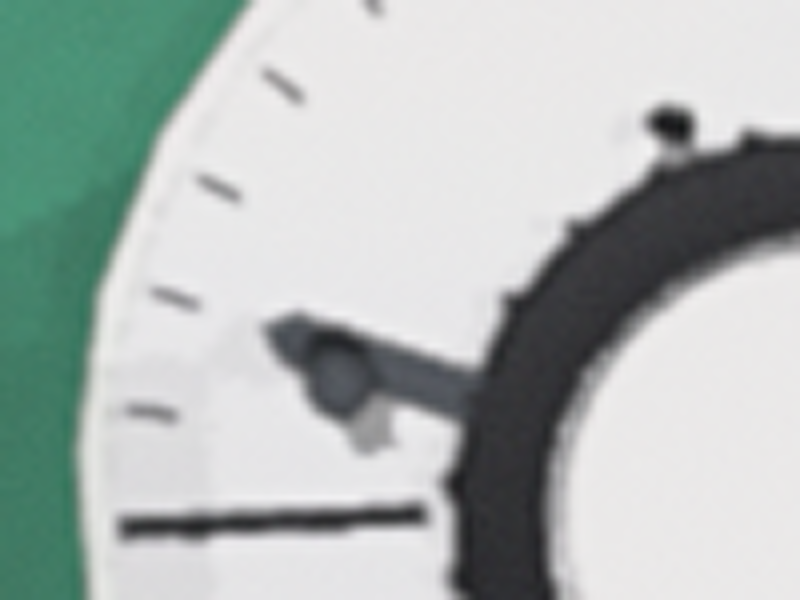

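```bash
sed -i 's/^C=.*/C=np.array([.5417,.0808])/' h.py; python3 - <<'E'
from h import *
p,R=pose(-.15,.086);print(robot.move_linear(p,.12,threshold=6))
F0=np.array(robot.get_state()["force"])
def F(): return np.round(np.array(robot.get_state()["force"])-F0,1)
for a in list(np.arange(-.28,-.95,-.12))+[-.97,-1.0,-1.03,-1.05,-1.06]:
    p,R=pose(a,.086);h=robot.move_linear(p,.04,frame=R,threshold=9)
    print(round(a,2),h,F())
    if h or np.linalg.norm(F())>9:break
robot.pause(.2)
s=robot.get_state();print(s["time"],s["ee_pos"],F())
i=robot.camera_info("wrist");f=robot.grab_frame("wrist");save("w1",f)
np.savez("w1.npz",f=f,**{k:np.array(v) for k,v in i.items()})
E
```

```text
False
-0.28 False [ 0.1  0.6 -0.5]
-0.4 False [-0.6 -1.5 -0.7]
-0.52 False [ 0.2 -0.4 -0.3]
-0.64 False [-0.7 -0.1  0.1]
-0.76 False [-0.  -0.4 -0.5]
-0.88 False [-0.8  0.1 -0.6]
-0.97 False [-0.7  0.  -0.9]
-1.0 False [-1.3 -0.3 -0.2]
-1.03 False [-1.  -0.7  0.5]
-1.05 False [-3.8 -1.7 -0.1]
-1.06 False [-5.2 -0.9  0. ]
9.6583 [0.50214059 0.15043861 0.08583366] [-6.  -1.2  0.7]
```

View pics/w1.png

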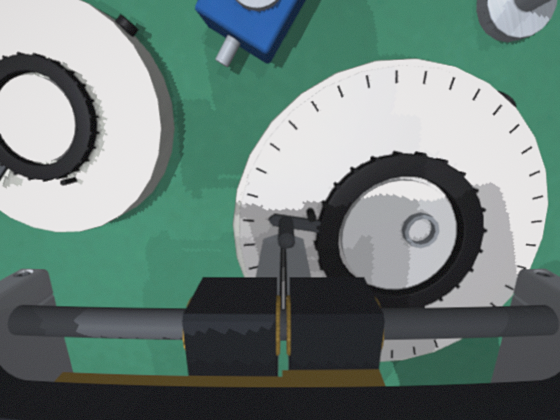

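The lever is at the clockwise stop: the arm touches the post at (312,213) with about 6 N. Next I'll check which tool orientation can do the return push.

```bash
python3 - <<'E'
from h import *
for fl in (0,1):
  for a in (-1.55,-1.3,-.9,-.5,-.27):
    p,R=pose(a,.086)
    if fl: R=R@np.diag([-1,-1,1])
    q=robot.ik(p,R);print(fl,a,None if q is None else np.round(q,2))
print(np.round(robot.get_state()["qpos"],2))
E
```

```text
0 -1.55 [ 0.    0.52 -0.44  1.87  0.29  0.82 -2.14]
0 -1.3 [ 0.05  0.5  -0.5   1.92  0.33  0.81 -1.93]
0 -0.9 [ 0.15  0.47 -0.61  1.99  0.38  0.79 -1.57]
0 -0.5 [ 0.28  0.46 -0.71  2.05  0.42  0.78 -1.18]
0 -0.27 [ 0.36  0.46 -0.76  2.07  0.45  0.78 -0.95]
1 -1.55 [ 0.46  0.79 -1.12  1.85  0.83  1.06  0.59]
1 -1.3 [ 0.51  0.8  -1.18  1.9   0.86  1.06  0.8 ]
1 -0.9 [ 0.49  0.67 -1.09  1.98  0.74  0.95  1.27]
1 -0.5 [ 0.55  0.62 -1.08  2.04  0.71  0.91  1.71]
1 -0.27 [ 0.59  0.6  -1.08  2.07  0.7   0.9   1.98]
[ 0.11  0.48 -0.57  1.96  0.36  0.8  -1.72]
```

```bash
cat > ret.py <<'E'
from h import *
def look(n):
    robot.move_ptp(*pose(-.25,.24));robot.pause(.2)
    i=robot.camera_info("wrist");f=robot.grab_frame("wrist");save(n,f,(205,90,405,240),4)
    np.savez(n+".npz",f=f,**{k:np.array(v) for k,v in i.items()})
    print(robot.get_state()["time"])
E
python3 - <<'E'
from ret import *
p,R=pose(-.95,.086);robot.move_linear(p,.06,frame=R)
p,R=pose(-.95,.15);robot.move_linear(p,.15)
p,R=pose(-1.55,.15);robot.move_linear(p,.1,frame=R)
p,R=pose(-1.55,.086);print(robot.move_linear(p,.1,threshold=6))
F0=np.array(robot.get_state()["force"])
for a in list(np.arange(-1.43,-.3,.12))+[-.275]:
    p,R=pose(a,.086);h=robot.move_linear(p,.04,frame=R,threshold=10)
    if h: print("hit",a);break
robot.pause(.3)
s=robot.get_state();print(s["time"],s["ee_pos"],np.round(s["force"]-F0,1))
p,R=pose(-.40,.086);robot.move_linear(p,.06,frame=R)
p,R=pose(-.40,.15);robot.move_linear(p,.15)
look("w2")
E
```

```text
False
16.6417 [0.4647451  0.10264118 0.08601737] [ 0.2 -0.3 -0.2]
18.2333
```

View pics/w2.png

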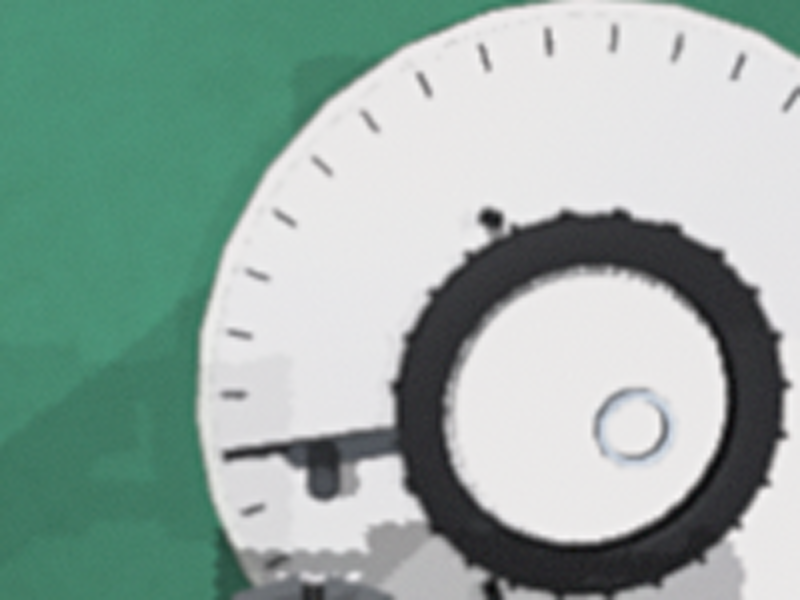

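The lever lies visually on the mark. I'll compute the sideways offset to correct for parallax: pin top (322,490), pointer tip (288,457), mark from (290,447) to (225,456).

```bash
python3 - <<'E'
from h import *
d=np.load("w2.npz");f=d["f"];i={k:d[k] for k in d.files if k!="f"}
def g(u,v,z): 
    return ray(i,[((u+.5)/4-.5+205,(v+.5)/4-.5+90)],z)[0,:2]
m=((f.min(2)>125)&(np.ptp(f.astype(int),axis=2)<40)).astype(np.uint8); m[220:]=0
n,l,s,c=cv2.connectedComponentsWithStats(m);k=l[130,300]
cs,_=cv2.findContours((l==k).astype(np.uint8),cv2.RETR_EXTERNAL,cv2.CHAIN_APPROX_NONE)
h=cv2.convexHull(max(cs,key=cv2.contourArea)).reshape(-1,2);h=h[(h[:,1]<215)&(h[:,1]>85)]
c,r=circ(ray(i,h,.042));print(c,r)
for cc in (c,C):
  for nm,q in (("mo",g(225,456,.043)),("mm",g(262,451.5,.043)),("pin",g(322,488,.092)),("tip",g(289,457,.053)),("armroot",g(397,440,.056))):
    q=q-cc;print(nm,np.round(np.hypot(*q),4),round(np.arctan2(-q[1],-q[0]),4))
# top view
f=robot.grab_frame("top");save("t2",f,(209,170,309,250),8)
E
```

```text
[0.54191148 0.08158685] 0.11641226452115765
mo 0.1091 -0.0955
mm 0.0977 -0.0921
pin 0.0795 -0.0847
tip 0.0892 -0.0862
armroot 0.0568 -0.0979
mo 0.109 -0.1029
mm 0.0976 -0.1003
pin 0.0794 -0.0948
tip 0.0891 -0.0952
armroot 0.0567 -0.112
```

View pics/t2.png

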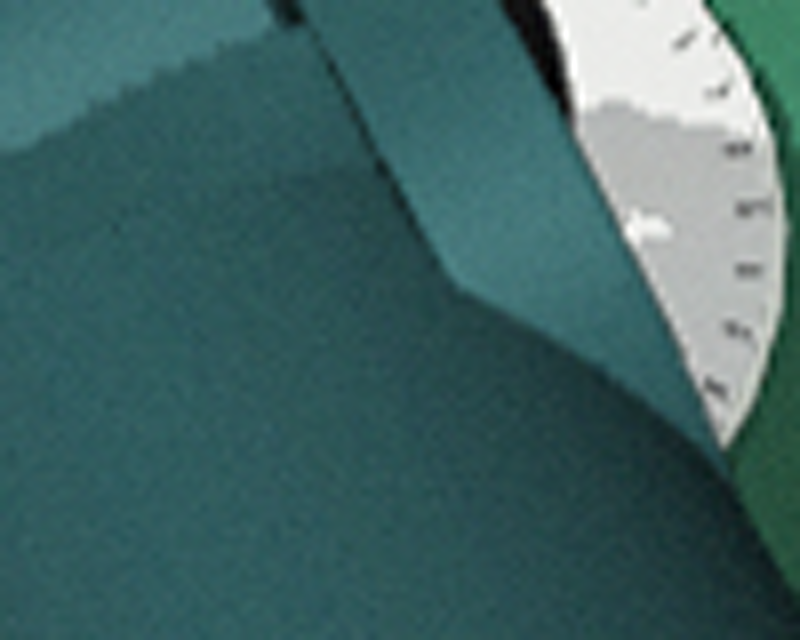

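The wrist measurement puts the pin about 0.01 rad (under 1 mm) from the mark, well inside the 5 mm limit. The arm hides the lever in the top view, so that view gives no check. I'm handing the job in.

```bash
python3 - <<'E'
from rig import robot
s=robot.get_state();print(s["time"],s["force"]);robot.sign_off()
E
```

```text
18.2833 [0.86683812 1.02153647 0.82183651]
the job is handed in; nothing more can be done
```

I zeroed the polarizer on the large white base, set its lever to the long mark, and handed the job in at 18.3 s of the 53 s allowed. The rig gave no verdict.

- **Clockwise push:** I pushed the pin with closed fingertips to the end stop. The wrist picture showed the arm touching the post, and the force on the tool was about 6 N.
- **Return push:** I went round to the other side of the pin, pushed the lever back to the long mark, then backed off and lifted clear.
- **Last wrist check:** The pin was about 0.006–0.008 rad from the mark, roughly 0.6 mm against the 5 mm allowed. The pin measured 80 mm from the axis when taken at its seated height, which fits the ring being down in its seat. The finger ring was still on the glass; I didn't measure it for shift.
- **Not confirmed:** The final top view was no use because the arm covered the lever, so the setting rests on the wrist camera alone. I didn't check the work block, jar and mandrel again afterwards; the fingers and gripper were planned to pass above or clear of them, and no push hit its force limit. The two cameras placed the base centre about 1 mm apart.

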